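Make up a two-tier case in stacking pans

TASK

Make up this case for the pinning bench in the two stacking pans: lay the blue stone model in the green pan, in the bay next to the ticket, and the white stone model in its other bay, both teeth up and flat on the floor; then set the empty yellow pan squarely on top, lengthwise along the green one, so that it nests fully in its rim (either way round). In the yellow pan stand the two things too tall to go underneath: the wooden bur block in the bay above the blue model and the ivory carton in the bay above the white one. Leave the timer, the beaker and the tape roll undisturbed.

Things in the scene. Friction and masses are not known exactly. Their poses are not given: they have to be found in the camera images.
- ticket_pan: Green case pan, 204 x 127 x 52 mm, walls 3.5; 0.4 kg. Origin: centre of underside; x lengthwise, z up. Floor at z=10 mm. Divider 10 mm thick at x=0, full width, top at z=42, leaves two bays 93 (x) by 120 (y) mm, centred at x=+52 and -52 mm. White ticket with a red stripe in a sloping holder outside the +x end, 29 mm out, z 20-50. Stays as lower pan; 34 mm high inside once the yellow pan is nested on it.
- yellow_pan: Yellow case pan, empty, 0.2 kg, same shape, origin and axes as the green one; its holder is empty. Balances when pinched from above at the middle of its divider (across its 10 mm, along x). Its foot, the lowest 8 mm, tapers and drops inside the green rim (play 7 mm all round at its bottom, 2 mm at its top), so it centres itself; nested, its origin is 44 mm above the green pan's.
- blue_model: Light-blue stone dental model (horseshoe of teeth on a flat base), 64 mm along x, 76 mm along y, 26 mm high, 0.075 kg. Origin: centre of the underside, z up through the teeth. Grasp across the base along its x (64 mm), low down. In a bay let its y run along the pan's length, so that the fingers have 28 mm each side along the pan's width.
- white_model: White stone dental model (horseshoe of teeth on a flat base), 60 mm along x, 74 mm along y, 28 mm high, 0.075 kg. Origin: centre of the underside, z up through the teeth. Grasp across the base along its x (60 mm), low down. In a bay let its y run along the pan's length, as for the blue one.
- bur_block: Brown wooden block with a row of five upright rotary burs along its y, 36 mm along x, 70 mm along y; the wood is 24 mm high, the burs reach 58 mm. 0.09 kg. Origin: centre of the underside. Grasp the wood across its x (36 mm), the burs standing between the fingers.
- carton: Ivory carton with a lid (fixed), 52 mm along x, 72 mm along y, 53 mm high, 0.09 kg. Origin: centre of the underside. Grasp across its x (52 mm).
- timer: Round white timer with a red dial, 63 mm across, 42 mm high. Origin: centre of the underside. Bystander: leave alone.
- beaker: White plastic measuring beaker, 68 mm across, 85 mm high. Origin: centre of the underside. Bystander: leave alone.
- tape_roll: Roll of tan adhesive tape lying flat, 55 mm across, 19 mm high. Origin: centre of the underside. Bystander: leave alone.
Mind the look-alikes: they are no part of the job. Leave any purple look-alike of the white_model alone.

How it is judged:
By the outcome, as a careful person would: the job done as asked, in the order asked, and still so for the second after the job is handed in, with the robot touching nothing.
It also fails if it takes over 128 s, if anything falls off the work surface, if the arm or the gripper's body presses on something with over 40 N, if the wrist force passes 120 N, or if a joint passes its speed limit or range.

ROBOT

A 7-joint arm with a two-finger parallel gripper is mounted at the origin on a cart in front of the work surface, level with it; the furniture and walls round the work are solid. World frame = base frame: x ahead of the robot, y to its left, z up, the work surface at z = 0. Lengths are in mm, angles in rad, forces in N, time in s.
With the tool pointing down it reaches from about 400 to 900 mm from the base axis. Payload 5.6 kg.
Tool frame: the origin (TCP) lies midway between the tips of the shut fingers; the grasp point (between the pads) lies 19 mm behind it; z points along the fingers, y is the line along which they close (so a half turn about z gives the same grasp; the last joint's range is limited). The gripper opens to 92 mm and grips with 3 to 60 N. Pads are 20 mm wide; open, the fingers measure 128 mm over their backs; the gripper's body (75 mm by 189 mm) begins 69 mm behind the grasp point.
Start: joints at [1.23, 0.468, -0.012, 1.603, 0.006, 1.071, -0.056], TCP at [190.68, -621.41, 214.592] pointing down, gripper open.
Joint ranges: [-2.53, 2.53], [-0.31, 2.02], [-1.57, 1.55], [0.28, 2.44], [-1.29, 4.43], [0.15, 1.84], [-2.92, 2.92]. Speed limits (rad/s): [2.57, 2.57, 3.14, 3.14, 3.14, 3.14, 3.14].

INTERFACE

Orientations are given as a rotation vector (axis times angle).
In Python, from cell import robot, grip, kin, viewer gives the robot as it stands. Calls block until the motion is done:
- robot.movep(position, orientation): joint-space move of the TCP to a pose.
- robot.servo_line(position, feed=150, rotation=None): straight line of the TCP; rotation=None keeps the orientation; feed is the mean speed in mm/s.
- robot.goto_joints(angles): joint-space move.
- grip(opening, newtons=None): opening from 0.0 (shut) to 1.0 (fully open); newtons is the grip in N (None keeps the last); returns when the fingers have stopped.
- robot.hold(seconds).
- kin.ik(position, orientation): joint angles nearest the present ones, or None.
- robot.observe(): the state.
- viewer.read_camera(name): name is "scene" or "side" or "wrist"; returns the picture (420x560x3 uint8, red, green, blue); there is no depth.
- viewer.camera_info(name): a dict with "camera_matrix" (3x3 intrinsics, pixels), "R" (3x3) and "t" (3): a world point X has camera coordinates R X + t. Camera axes: x right, y down, z forward; pixel columns grow to the right and rows downward; lengths in mm; the calibration is good to about 2 mm. A picture is of the moment at which its call begins: read the wrist's pose just before it. camera_info takes no time and is no camera call; for the wrist camera it gives the pose at the moment of the call.
A pose or a line that the arm cannot do raises robot.IKError and nothing moves.
- robot.job_done(): hands the job in; it is judged then, once.
Trained networks look in the newest picture that a camera, given by its name, has taken for a name from the list of things; names that differ only in an ending like _2 or _b are one class to them, and where a whole thing is asked for, a point or a joint stands for the part that bears it (a point fixed in the world has none). Each returns a list of dicts, best first, with "confidence" (0 to 1); they miss things now and then, are a little off and sometimes report something else, mostly with a low value. They report only what shows in the picture. A call takes as long as a camera call. They do not tell look-alikes from the thing itself.
- viewer.silhouettes(name, camera): "mask" (420x560 bool, what is visible of it).
- viewer.pinpoint(name, camera): "at" ([x, y, z] in mm, in the coordinates of the camera as it stood for that picture, good to about 4 mm: a listed point, or the origin of a listed thing).
The state is a dict: "t": time; "joints": joint angles; "joint_velocities": joint speeds; "joint_torque": joint torques, N m; "tcp_pos": TCP position; "tcp_rot": TCP orientation; "contact_force": force on the tool from outside, world axes, zero at the start; "wrist_torque": the same for the moment, N m; "grip_width": opening from 0.0 (shut) to 1.0 (fully open); "grip_force": force on a finger pad.
Only numpy, scipy, OpenCV 4.12 (cv2) and the standard library are available. Lean on these libraries where they do the work, as an engineer would, in place of code of your own. Each camera call takes 0.05 s, during which the arm holds its last target. There are 200 camera calls.

## Working session

There is one attempt and no reset: what is moved stays moved. The work goes in short steps, each a Python script; the robot and the scene stay as the last script left them, time stands still between calls to the robot, and variables do not carry over. Pictures are saved under pics/ and viewed, at most 14 in all, crops included, and the job is handed in when it is done.

```bash
mkdir -p pics; ls
cat > h.py <<'E'
import numpy as np, cv2
from cell import robot, grip, kin, viewer
NAMES=["ticket_pan","yellow_pan","blue_model","white_model","bur_block","carton","timer","beaker","tape_roll"]
def snap(cam,fn=None):
    ci=viewer.camera_info(cam); im=viewer.read_camera(cam)
    if fn: cv2.imwrite("pics/"+fn,cv2.cvtColor(im,cv2.COLOR_RGB2BGR))
    return im,ci
def world(ci,p): return np.array(ci["R"]).T@(np.array(p)-np.array(ci["t"]))
def proj(ci,X):
    c=np.array(ci["R"])@np.array(X)+np.array(ci["t"]); u=np.array(ci["camera_matrix"])@c; return u[:2]/u[2]
def plane(ci,uv,z):
    K=np.array(ci["camera_matrix"]);R=np.array(ci["R"]);t=np.array(ci["t"])
    d=R.T@np.linalg.inv(K)@np.array([uv[0],uv[1],1.]); c=-R.T@t
    return c+d*(z-c[2])/d[2]
E
python3 - <<'E'
from h import *
for c in ["scene","side"]:
    im,ci=snap(c,c+"0.png")
    print(c, world(ci,[0,0,0]).round())
    for n in NAMES:
        for d in viewer.pinpoint(n,c):
            if d["confidence"]>.2:
                w=world(ci,d["at"]); print(n,round(d["confidence"],2),w.round(),proj(ci,w).round())
print(robot.observe())
E
```

```text
pics
scene [-335. 1064.  803.]
ticket_pan 0.79 [ 512. -157.   -3.] [325. 201.]
yellow_pan 0.66 [480. 134.   1.] [277. 237.]
blue_model 0.78 [ 411. -335.    0.] [378. 192.]
white_model 0.91 [414. 497.  -1.] [199. 307.]
white_model 0.67 [410. 369.  -1.] [237. 284.]
bur_block 0.6 [535. 356.  -2.] [209. 263.]
carton 0.81 [ 542. -339.   -1.] [348. 180.]
timer 0.74 [481. 130.   2.] [277. 237.]
timer 0.56 [678.   4.  -4.] [259. 202.]
beaker 0.77 [697. 112.  -2.] [232. 212.]
tape_roll 0.62 [ 666. -169.    2.] [294. 185.]
side [  203. -1246.   960.]
ticket_pan 0.79 [ 515. -155.   -3.] [287. 264.]
yellow_pan 0.78 [482. 137.  -1.] [254. 208.]
yellow_pan 0.69 [ 513. -155.    0.] [286. 263.]
blue_model 0.8 [ 410. -334.   -1.] [265. 315.]
white_model 0.73 [411. 496.  -1.] [216. 158.]
white_model 0.5 [413. 372.   1.] [222. 174.]
bur_block 0.75 [ 409. -333.   -3.] [264. 315.]
bur_block 0.6 [538. 358.   2.] [257. 172.]
carton 0.84 [ 543. -347.    4.] [317. 308.]
timer 0.84 [681.   2.   1.] [326. 223.]
beaker 0.55 [693. 113.   2.] [319. 203.]
tape_roll 0.56 [ 668. -165.    0.] [340. 257.]
{'t': 1.0, 'joints': array([ 1.22999008,  0.46748715, -0.01159933,  1.60273637,  0.00597841,
        1.07141905, -0.05630468]), 'joint_velocities': array([ 0.00040344, -0.00166355,  0.00131843,  0.00162909,  0.00035648,
       -0.00079015,  0.00028406]), 'joint_torque': array([ 7.41769563e-04, -5.20413351e+01, -1.21939526e-02, -2.44055146e+01,
       -5.66760579e-02,  1.11476440e-02,  5.36448010e-05]), 'tcp_pos': array([ 190.68264202, -621.38216489,  214.58561586]), 'tcp_rot': array([-3.10683862e+00, -4.65929797e-01,  3.75304869e-05]), 'contact_force': array([-0.91532777, -0.36808656, -0.55573175]), 'wrist_torque': array([-0.00562516, -0.03575609, -0.03137687]), 'grip_force': 0.0, 'grip_width': 1.001176292021158}
```

```bash
python3 -c "
import cv2
a=cv2.imread('pics/side0.png')[100:380,150:410];cv2.imwrite('pics/side0c.png',cv2.resize(a,None,fx=2.14,fy=2.14,interpolation=3))
a=cv2.imread('pics/scene0.png')[150:340,140:420];cv2.imwrite('pics/scene0c.png',cv2.resize(a,None,fx=2.8,fy=2.8,interpolation=3))"
```

```text
(no output)
```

View pics/side0c.png

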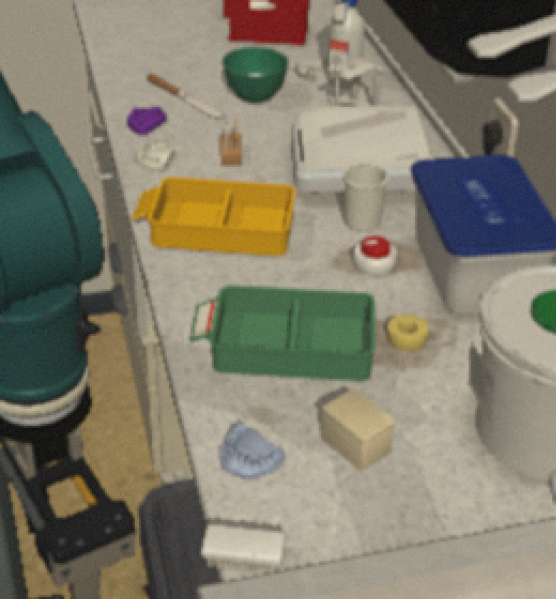

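View pics/scene0c.png

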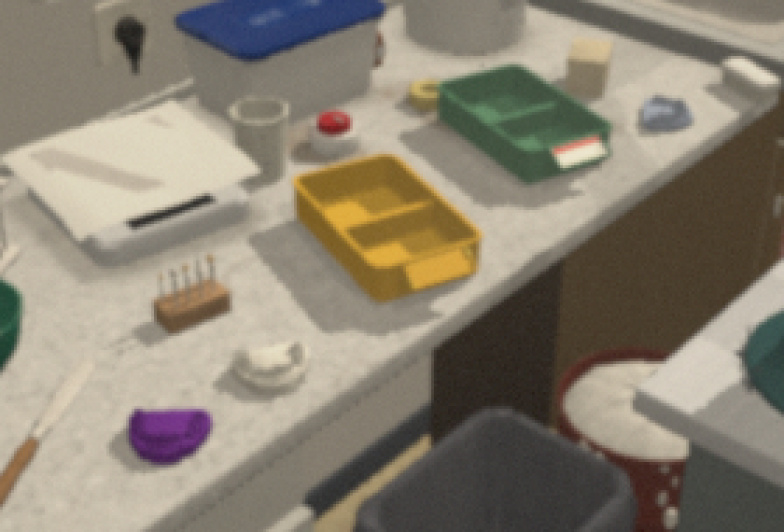

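The white model is at scene (237,284). At (199,307) there is a purple look-alike, which stays put. The green pan's ticket faces the robot (−x), and so does the yellow pan's empty holder. Next I'll look at things from the wrist camera.

```bash
cat >> h.py <<'E'
from scipy.spatial.transform import Rotation as Ro
def rv(phi):  # tool down, fingers close along world angle phi (rad)
    return (Ro.from_euler('z',phi-np.pi/2)*Ro.from_euler('x',np.pi)).as_rotvec()
def best(phi,pos):  # of the two half-turn twins, the one nearest the present joints
    q0=robot.observe()["joints"]; c=[]
    for p in (phi,phi+np.pi):
        q=kin.ik(pos,rv(p))
        if q is not None: c.append((np.abs(np.array(q)-q0).max(),p))
    return min(c)[1]
def rect(mask,ci,z):
    m=mask.astype(np.uint8); n,l,s,_=cv2.connectedComponentsWithStats(m)
    m=(l==1+s[1:,4].argmax()).astype(np.uint8)
    c=cv2.findContours(m,0,1)[0][0][:,0,:]
    w=np.array([plane(ci,p,z)[:2] for p in c],np.float32)
    return cv2.minAreaRect(w)
E
python3 - <<'E'
from h import *
for i,(p,ns) in enumerate([((420,-335,300),["blue_model","carton"]),((500,-157,330),["ticket_pan"])]):
    robot.movep(p,rv(best(np.pi/2,p)))
    im,ci=snap("wrist",f"w{i}.png"); print(robot.observe()["t"],"cam",world(ci,[0,0,0]).round(), np.array(ci["R"]).round(2)[2])
    for n in ns:
        for d in viewer.pinpoint(n,"wrist")[:2]:
            w=world(ci,d["at"]); print(n,round(d["confidence"],2),w.round(1),proj(ci,w).round())
        for d in viewer.silhouettes(n,"wrist")[:1]:
            for z in (0,25,50): print(z,d["confidence"],rect(d["mask"],ci,z))
E
python3 -c "
import cv2,numpy as np
cv2.imwrite('pics/w01.png',cv2.resize(np.hstack([cv2.imread('pics/w%d.png'%i) for i in (0,1)]),(800,300),interpolation=cv2.INTER_AREA))"
```

```text
2.4583 cam [ 504. -337.  471.] [-0.3   0.   -0.96]
blue_model 0.74 [ 4.105e+02 -3.326e+02  3.000e-01] [274. 172.]
0 0.69 ((409.601806640625, -331.9219970703125), (67.30828857421875, 77.55874633789062), 32.00873947143555)
25 0.69 ((414.6086730957031, -332.19500732421875), (63.73634338378906, 73.44287109375), 32.00876235961914)
50 0.69 ((419.6156311035156, -332.4681396484375), (60.16442108154297, 69.32696533203125), 32.00875473022461)
carton 0.74 [ 543.1 -345.6    2.4] [285.  61.]
0 0.79 ((546.8811645507812, -343.29986572265625), (59.31153869628906, 81.90045928955078), 25.80594825744629)
25 0.79 ((544.6029052734375, -342.9690246582031), (56.16395950317383, 77.5541000366211), 25.805938720703125)
50 0.79 ((542.3246459960938, -342.6382751464844), (53.01640319824219, 73.20780944824219), 25.80595588684082)
3.5167 cam [ 584. -160.  501.] [-0.3  -0.   -0.96]
ticket_pan 0.89 [ 514.  -157.8    1. ] [276. 150.]
0 0.85 ((495.15118408203125, -151.0575714111328), (149.73812866210938, 259.5986633300781), 71.5832748413086)
25 0.85 ((499.5894775390625, -151.4873046875), (142.2661590576172, 246.6445770263672), 71.58325958251953)
50 0.85 ((504.02783203125, -151.9170379638672), (134.79415893554688, 233.69056701660156), 71.5832748413086)
```

View pics/w01.png

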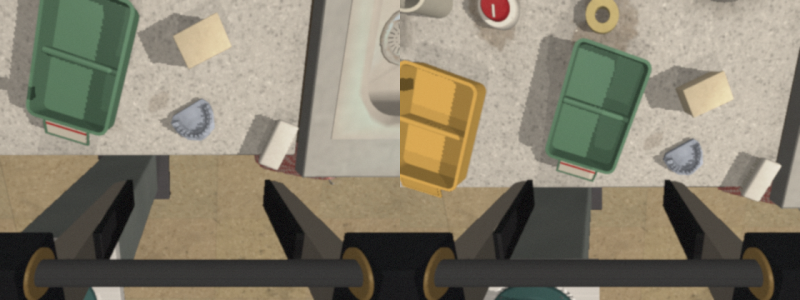

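```bash
cat >> h.py <<'E'
from scipy.optimize import minimize
def box(x0,x1,y0,y1,z0,z1): return [(x,y,z) for x in (x0,x1) for y in (y0,y1) for z in (z0,z1)]
def panpts(hw): return np.array(box(-102,102,-63,63,8,52)+box(-92,92,-53,53,0,0)+box(102,131,-hw,hw,20,50)[4:])
def fit(mask,ci,pts,x0,z=0):
    """x,y,yaw of convex point model that best overlaps the hull of the mask"""
    m=mask.astype(np.uint8); n,l,s,_=cv2.connectedComponentsWithStats(m)
    c=cv2.findContours((l==1+s[1:,4].argmax()).astype(np.uint8),0,1)[0][0]
    A=np.zeros(mask.shape,np.uint8); cv2.fillConvexPoly(A,cv2.convexHull(c),1)
    A4=cv2.resize(A,None,fx=4,fy=4,interpolation=cv2.INTER_LINEAR)
    R=np.array(ci["R"]);t=np.array(ci["t"]);K=np.array(ci["camera_matrix"])
    def cost(p):
        W=pts@Ro.from_euler('z',p[2]/100).as_matrix().T+[p[0],p[1],z]
        u=(W@R.T+t)@K.T; u=u[:,:2]/u[:,2:]
        B=np.zeros_like(A4); cv2.fillConvexPoly(B,cv2.convexHull(((u+.5)*4-.5).round().astype(np.int32)),1)
        return 1-(A4&B).sum()/(A4|B).sum()
    r=minimize(cost,[x0[0],x0[1],x0[2]*100],method="Nelder-Mead",options=dict(initial_simplex=np.array([x0[0],x0[1],x0[2]*100])+np.array([[0,0,0],[12,0,0],[0,12,0],[0,0,15]])))
    return r.x[0],r.x[1],r.x[2]/100,r.fun
E
python3 - <<'E'
from h import *
im,ci=snap("wrist")
m=viewer.silhouettes("ticket_pan","wrist")[0]["mask"]
for hw in (20,30,40):
  print("green",hw,fit(m,ci,panpts(hw),[516,-157,np.radians(161.6)]))
p=(400,-333,150)
robot.movep(p,rv(best(np.pi/2,p)))
im,ci=snap("wrist","w2.png")
d=viewer.pinpoint("blue_model","wrist")[0]; w=world(ci,d["at"]); u=proj(ci,w); print(w,u)
m=viewer.silhouettes("blue_model","wrist")[0]["mask"]; print(rect(m,ci,0),rect(m,ci,12))
a=im[max(0,int(u[1])-80):int(u[1])+80,int(u[0])-100:int(u[0])+100]
cv2.imwrite("pics/w2c.png",cv2.resize(a[:,:,::-1],None,fx=3,fy=3,interpolation=3)); print(robot.observe()["t"])
E
```

```text
green 20 (np.float64(517.7820053689636), np.float64(-155.92771048261466), np.float64(2.8137242033230825), np.float64(0.061066647691941256))
green 30 (np.float64(517.8469460159113), np.float64(-156.64849457631863), np.float64(2.8243558317193687), np.float64(0.05451369566561548))
green 40 (np.float64(518.5975461801983), np.float64(-155.29650192365398), np.float64(2.8226484298324834), np.float64(0.05906797178054679))
[ 408.73133745 -329.56014089   -0.83765992] [273.18538398 186.78268482]
((409.84942626953125, -331.9502258300781), (66.12228393554688, 78.46769714355469), 30.43442153930664) ((412.67724609375, -331.9952697753906), (63.66175842285156, 75.54778289794922), 30.434438705444336)
4.9167
```

View pics/w2c.png

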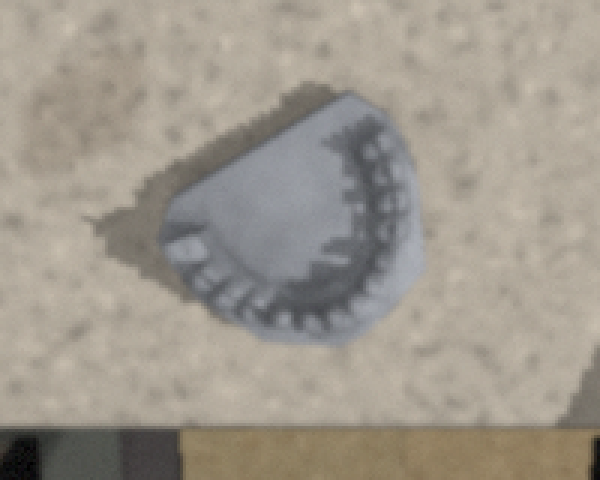

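The crop shows the blue model teeth up, with its flat heel at upper left from (170,200) to (350,95). The network's 30.4° grasp axis fits that, so I'll pick it and place it.

```bash
cat >> h.py <<'E'
def pick(xy,phi,z,op=1.0,N=20,up=130,low=70):
    grip(op)
    p=np.array([*xy,low+60.]); f=best(phi,p)
    robot.movep(p,rv(f)); robot.servo_line([*xy,z],feed=120)
    grip(0.0,N); o=robot.observe(); print("grip",o["grip_width"]*92,o["grip_force"],o["t"])
    robot.servo_line([*xy,up],feed=180); print("lifted",robot.observe()["grip_width"]*92)
def place(xy,phi,z,op,up=150,slow=25):
    p=np.array([*xy,float(up)]); f=best(phi,p)
    robot.movep(p,rv(f)); robot.servo_line([*xy,z+slow],feed=150); f0=robot.observe()["contact_force"]
    robot.servo_line([*xy,z],feed=40); o=robot.observe(); print("dF",(o["contact_force"]-f0).round(1),o["tcp_pos"].round(1),o["t"])
    grip(op); robot.hold(.1); robot.servo_line([*xy,up],feed=150)
G=np.array([517.9,-156.3]); GY=2.822
def on(l): return G+l*np.array([np.cos(GY),np.sin(GY)])
E
python3 - <<'E'
from h import *
pick((411.5,-332),np.radians(30.4),2.5)
place(on(52),GY-np.pi/2,13,.80)
p=(415,372,190); robot.movep(p,rv(best(np.pi/2,p)))
im,ci=snap("wrist","w3.png")
for d in viewer.pinpoint("white_model","wrist"): w=world(ci,d["at"]); print(d["confidence"],w.round(1),proj(ci,w).round())
for d in viewer.silhouettes("white_model","wrist"):
    print(d["confidence"],im[d["mask"]].mean(0).round(),rect(d["mask"],ci,0),rect(d["mask"],ci,12))
for n in ["bur_block"]:
  for d in viewer.pinpoint(n,"wrist")[:1]: print(n,world(ci,d["at"]).round(1))
  for d in viewer.silhouettes(n,"wrist")[:1]: print(rect(d["mask"],ci,12))
cv2.imwrite("pics/w3c.png",im[:300,60:,::-1]); print(robot.observe()["t"])
E
```

```text
grip 62.909086189860744 20.00051412906032 7.8167
lifted 62.924179416020834
dF [-1.6 -0.3 -0.6] [ 468.3 -139.9   12.8] 11.175
0.77 [411.8 495.4   1.1] [152. 189.]
0.72 [412.9 373.8   6.8] [273. 189.]
0.76 [184. 175. 157.] ((407.453857421875, 369.88970947265625), (76.42430114746094, 62.61228942871094), 63.17714309692383) ((410.54693603515625, 369.8816833496094), (73.88470458984375, 60.53166198730469), 63.1771354675293)
0.72 [ 98.  52. 111.] ((411.2816162109375, 500.9573059082031), (76.066650390625, 64.38046264648438), 45.257896423339844) ((414.2475891113281, 496.59393310546875), (73.5389175415039, 62.24109649658203), 45.257904052734375)
bur_block [538.6 353.6   1. ]
((541.8442993164062, 355.9737548828125), (73.34856414794922, 39.07166290283203), 78.90347290039062)
14.8333
```

View pics/w3c.png

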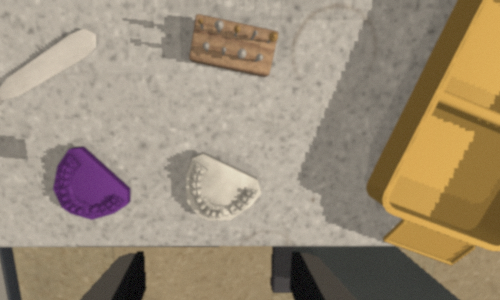

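The white model is at crop (222,187) and purple at (90,185). White fits the description by colour, heel and size, at 63.2° along y. Moving it to the far bay.

Run:
```python
from h import *
pick((410,370),np.radians(153.2),2.5)
place(on(-52),GY-np.pi/2,13,.78)
p=on(-20); p=(p[0]-60,p[1],300); robot.movep(p,rv(best(np.pi/2,p)))
im,ci=snap("wrist","w4.png")
m=viewer.silhouettes("ticket_pan","wrist")[0]["mask"]; print("green",fit(m,ci,panpts(30),[*G,GY]))
for n in ("blue_model","white_model"):
    for d in viewer.silhouettes(n,"wrist")[:1]:
        r=rect(d["mask"],ci,20); v=np.array(r[0])-G; c,s=np.cos(GY),np.sin(GY); print(n,r,"in pan",v@[c,s],v@[-s,c])
p=(430,137,300); robot.movep(p,rv(best(np.pi/2,p)))
im2,ci=snap("wrist","w5.png")
m=viewer.silhouettes("yellow_pan","wrist")[0]["mask"]
d=viewer.pinpoint("yellow_pan","wrist")[0]; w=world(ci,d["at"]); print(w)
r=rect(m,ci,50); print(r)
for hw in (25,35): print("yellow",fit(m,ci,panpts(hw),[w[0],w[1],np.radians(205)]),fit(m,ci,panpts(hw),[w[0],w[1],np.radians(155)]))
cv2.imwrite("pics/w45.png",cv2.resize(np.hstack([im,im2])[:330,:,::-1],(800,236),interpolation=cv2.INTER_AREA)); print(robot.observe()["t"])
```

```text
grip 57.95599399335858 19.920327956633628 18.0167
lifted 57.77254897621927
dF [-0.8  0.6  1. ] [ 567.2 -172.6   12.7] 22.5833
green (np.float64(517.7022158468693), np.float64(-155.80635579182456), np.float64(2.8255916503902405), np.float64(0.04871007915127323))
blue_model ((468.31787109375, -139.93939208984375), (63.94334030151367, 77.05045318603516), 71.91431427001953) in pan 52.211635905192885 0.045543050293655796
white_model ((568.0618286132812, -173.55470275878906), (60.004695892333984, 74.86227416992188), 72.02301788330078) in pan -53.042888235138186 0.621147967078242
[479.38942238 135.94227089   3.61515035]
((470.44580078125, 138.43809509277344), (132.44705200195312, 232.35775756835938), 69.5832748413086)
yellow (np.float64(483.8882207322403), np.float64(134.58629639377966), np.float64(2.7831442902847736), np.float64(0.045981928991748355)) (np.float64(483.6379123083957), np.float64(134.2815720671922), np.float64(2.7785765877207695), np.float64(0.0459613704099493))
yellow (np.float64(484.1455345331886), np.float64(134.7144076045497), np.float64(2.7880305396414555), np.float64(0.04544236164471682)) (np.float64(484.17933807529994), np.float64(134.23426963747121), np.float64(2.7857092359042923), np.float64(0.044759972954699134))
26.3917
```

View pics/w45.png

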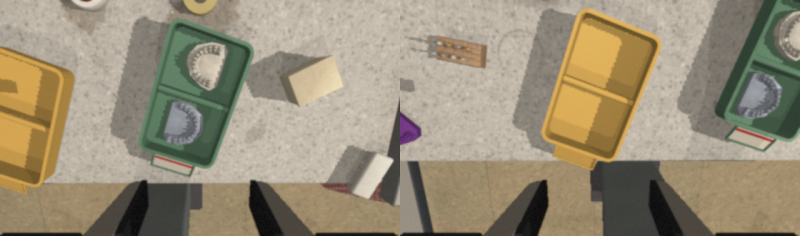

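Both models sit flat and central in their bays: blue next to the ticket at (183,123), white in the far bay at (207,65). Yellow pan next.

```bash
sed -i 's/^G=.*/G=np.array([517.8,-156.0]); GY=2.824/' h.py
python3 - <<'E'
from h import *
pick((484,134.4),2.785,15,op=.55,N=40,up=170)
o=robot.observe(); print(o["contact_force"].round(1),o["wrist_torque"].round(2))
p=[*G,170.]; robot.movep(p,rv(best(GY,p))); robot.servo_line([*G,74],feed=120)
im,ci=snap("side","s1.png"); cv2.imwrite("pics/s1c.png",cv2.resize(im[200:330,210:390,::-1],None,fx=4,fy=4,interpolation=3))
f0=robot.observe()["contact_force"]
for z in (70,66,63,61,60,59):
    robot.servo_line([*G,z],feed=40); f=robot.observe()["contact_force"]-f0; print(z,f.round(1))
    if f[2]>8: break
print(robot.observe()["t"])
im,ci=snap("side","s2.png"); cv2.imwrite("pics/s2c.png",cv2.resize(np.vstack([cv2.imread("pics/s1.png")[225:310,220:370],im[225:310,220:370,::-1]]),None,fx=3.5,fy=3.5,interpolation=3))
E
```

```text
grip 9.686390517132423 40.00063240528107 29.55
lifted 9.650092870289
[ 0.1 -0.5 -2.4] [-0.03 -0.07  0.01]
70 [-0.3 -0.1  1.4]
66 [-0.2 -0.4  2. ]
63 [-0.1 -1.1  1.6]
61 [-0.1  0.1  1.1]
60 [-4.3  1.3  6.4]
59 [-6.9  1.7 12. ]
34.1833
```

View pics/s2c.png

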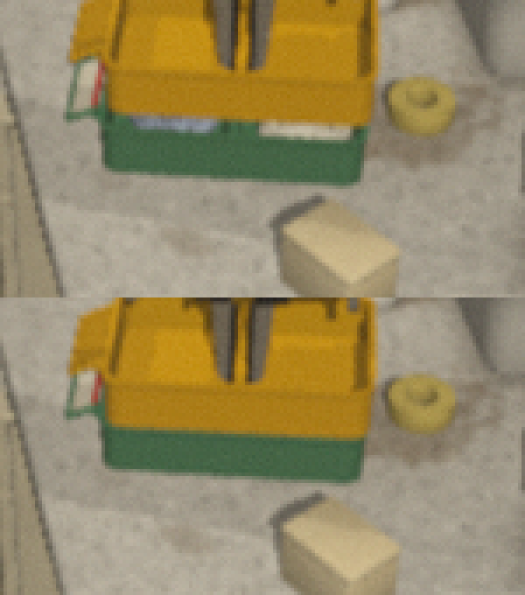

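It appears seated: the rims line up and contact came at the expected height. I'll release, check, and then fetch the bur block.

Run:
```python
from h import *
grip(.3); robot.hold(.2); robot.servo_line([*G,160],feed=150)
p=on(0); p=(p[0]-70,p[1],330); robot.movep(p,rv(best(np.pi/2,p)))
im,ci=snap("wrist","w6.png"); cv2.imwrite("pics/w6c.png",im[:280,100:460,::-1][:, :, :])
d=viewer.pinpoint("yellow_pan","wrist")[0]; print(world(ci,d["at"]))
m=viewer.silhouettes("yellow_pan","wrist")[0]["mask"]
for z in (36,40,44,48,52): print(z,fit(m,ci,panpts(35),[*G,GY],z))
p=(460,352,200); robot.movep(p,rv(best(np.pi/2,p)))
im,ci=snap("wrist"); m=viewer.silhouettes("bur_block","wrist")[0]["mask"]; print(rect(m,ci,24),rect(m,ci,12),world(ci,[0,0,0]),world(ci,viewer.pinpoint("bur_block","wrist")[0]["at"]))
a=cv2.resize(im[:280,120:420,::-1],(385,360)); b=cv2.resize(cv2.imread("pics/w6c.png"),(400,360))[:, :400]
cv2.imwrite("pics/w67.png",np.hstack([b,a])); print(robot.observe()["t"])
```

```text
[ 515.51367574 -155.06608707   50.14050581]
36 (np.float64(519.4870694359356), np.float64(-157.28711110840715), np.float64(2.820964884950203), np.float64(0.06533176413672481))
40 (np.float64(520.4632357604405), np.float64(-156.88527205399032), np.float64(2.8297549489211202), np.float64(0.051281574735100977))
44 (np.float64(520.4768002681833), np.float64(-157.0328166500216), np.float64(2.818547369615434), np.float64(0.042898805666142015))
48 (np.float64(520.5798098811397), np.float64(-157.40970732798354), np.float64(2.82110949990212), np.float64(0.04168302983953753))
52 (np.float64(522.410494898834), np.float64(-156.96261466906722), np.float64(2.8249134007415977), np.float64(0.041267201312311985))
((541.4949340820312, 356.3192443847656), (70.34307861328125, 36.89787673950195), 79.48988342285156) ((541.3609619140625, 356.5339660644531), (72.77311706542969, 38.172584533691406), 79.48995208740234) [545.37234302 350.10341216 371.36686755] [541.56142018 354.71994356  -1.13699082]
38.7667
```

View pics/w67.png

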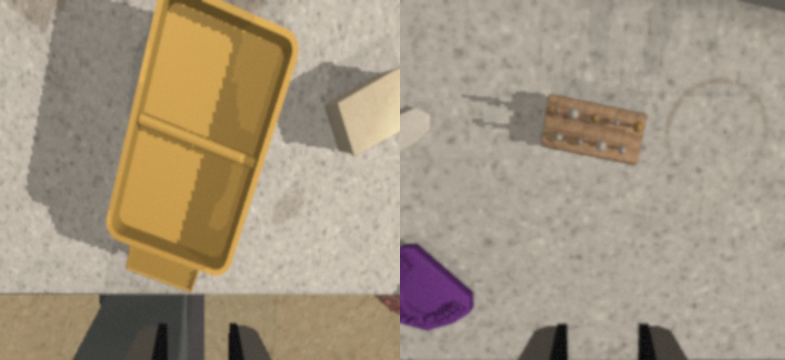

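Run:
```python
from h import *
im,ci=snap("side","s3.png")
m=viewer.silhouettes("yellow_pan","side")[0]["mask"]
for z in (40,42,44,46,48,52): print(z,np.round(fit(m,ci,panpts(35),[518,-156,GY],z),3))
hd=lambda P,z:proj(ci,[*P,z])
# boundary row yellow/green on the near (-y) long side
c,s=np.cos(GY),np.sin(GY); n=np.array([-s,c]); n=n if n[1]<0 else -n
hsv=cv2.cvtColor(im,cv2.COLOR_RGB2HSV)
for l in (-60,-30,30,60):
    P=on(l)+63.5*n; a,b=hd(P,96),hd(P,0); t=np.linspace(0,1,400); 
    h=[hsv[int(round(a[1]+(b[1]-a[1])*k)),int(round(a[0]+(b[0]-a[0])*k)),0] for k in t]
    k=next(i for i in range(60,400) if h[i]>40); print(l,"yellow/green edge z",96*(1-t[k]),"mm/px",96/np.linalg.norm(a-b))
pick((541.4,355.5),np.radians(169.4),2.5,op=.8,N=20,up=200)
```

```text
40 [ 5.18865e+02 -1.50089e+02  2.80900e+00  5.80000e-02]
42 [ 5.18318e+02 -1.52450e+02  2.80900e+00  5.80000e-02]
44 [ 5.17908e+02 -1.54803e+02  2.80700e+00  5.90000e-02]
46 [ 5.16870e+02 -1.57006e+02  2.81000e+00  5.90000e-02]
48 [ 5.15868e+02 -1.59103e+02  2.80900e+00  6.10000e-02]
52 [ 5.16258e+02 -1.63821e+02  2.81900e+00  6.50000e-02]
-60 yellow/green edge z 49.08270676691729 mm/px 3.477308112154462
-30 yellow/green edge z 50.045112781954884 mm/px 3.4809606927577224
30 yellow/green edge z 49.08270676691729 mm/px 3.485631593316043
60 yellow/green edge z 50.28571428571429 mm/px 3.4866624458362314
grip 35.44833470665178 19.99977797269821 42.725
lifted 36.01706608371569
```

The yellow/green edge is at z≈50 all along the side, so the pan is nested. Placing the bur block, then the carton.

Run:
```python
from h import *
place(on(52),GY-np.pi/2,57,.62,up=200)
p=(450,-343,200); robot.movep(p,rv(best(np.pi/2,p)))
im,ci=snap("wrist","w8.png"); m=viewer.silhouettes("carton","wrist")[0]["mask"]
b=np.array(box(-26,26,-36,36,0,53)); 
for a in (110,125): print(fit(m,ci,b,[543,-344,np.radians(a-90)]))
print(rect(m,ci,53),robot.observe()["t"])
```

```text
dF [-0.2  0.6 -1.2] [ 468.4 -139.6   56.8] 47.5
(np.float64(542.1828475206537), np.float64(-342.95921467629773), np.float64(0.4566731172819447), np.float64(0.01747356245869136))
(np.float64(542.2250048106287), np.float64(-342.95074617336866), np.float64(0.45861418306230745), np.float64(0.01746950589208185))
((542.288818359375, -342.91607666015625), (51.85490036010742, 72.02976989746094), 26.053068161010742) 50.125
```

Run:
```python
from h import *
pick((542.2,-343),.458,14,op=1,N=15,up=220)
place(on(-52),GY-np.pi/2,68.7,.72,up=220)
p=(455,-150,330); robot.movep(p,rv(best(np.pi/2,p)))
im,ci=snap("wrist"); c,s=np.cos(GY),np.sin(GY)
for n,z in (("bur_block",54+24),("carton",54+53)):
    r=rect(viewer.silhouettes(n,"wrist")[0]["mask"],ci,z); v=np.array(r[0])-G; print(n,r[1:],v@[c,s],v@[-s,c])
robot.goto_joints([1.23,.468,-.012,1.603,.006,1.071,-.056])
si,_=snap("side")
A=cv2.resize(im[:300,100:460,::-1],(400,333)); B=cv2.resize(si[170:320,190:370,::-1],(400,333),interpolation=3)
cv2.imwrite("pics/fin.png",np.hstack([A,B])); print(robot.observe()["t"])
```

```text
grip 51.873073083634694 14.998837262392044 53.5917
lifted 51.824570812831816
dF [-0.1 -1.  -0.5] [ 567.3 -172.2   68.5] 57.375
bur_block ((36.53219985961914, 74.52664947509766), 70.78681945800781) 50.78046819286115 0.7388471713324591
carton ((53.6407470703125, 73.64775085449219), 71.7191390991211) -51.01521347594313 1.0127003641828694
61.9167
```

View pics/fin.png

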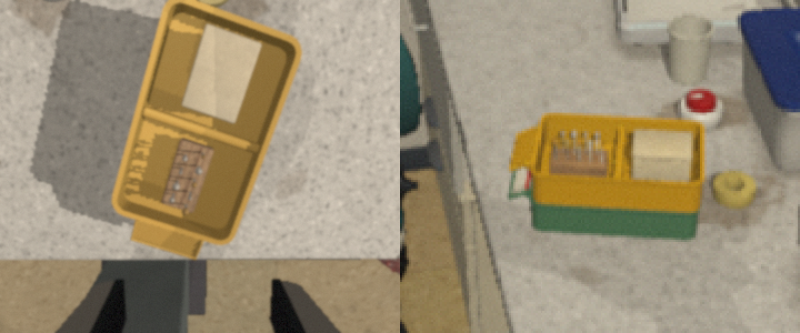

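The final views show the bur block standing in the ticket-side bay and the carton standing in the other. The pans are nested squarely, and the timer, beaker and tape look untouched.

```bash
python3 -c "
from h import *
print(robot.job_done())"
```

```text
the job is handed in; nothing more can be done
None
```

The job is done and handed in at about 62 s of the 128 s allowed: blue model in the ticket bay and white in the other, yellow pan nested on top, bur block above blue and carton above white. The final pictures agree, apart from the models, last seen flat in their bays before the yellow pan covered them.

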